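Stand the fallen bushing up and load it into the press's air slide

TASK

One flanged bushing has fallen over on the bench and is next for the press. With the fingers tip it back up onto its flange and push it fully home in the V fork of the air slide, so that it ends there standing upright, flange down; only push it, do not pick it up. Leave the two bushings that already stand, the pin bin and the wrench where they are.

Things in the scene. Friction and masses are not known exactly. Their poses are not given: they have to be found in the camera images.
- fallen: The fallen white plastic bushing: flange 75 mm across, 8 mm thick; barrel 40 mm across; 60 mm overall; 22 mm bore; 90 to 180 g. Origin: centre of the flange's flat outer face; z axis: along the bore from that face to the barrel's free end. It lies on the bench (z = 0) on flange rim and barrel end: z points 19 degrees below level, to any side; origin 38 mm up. Standing: origin at height 0, z up.
- fallen_end (a point): Centre of the free end of the fallen bushing's barrel, 60 mm from its origin along its z. Behaviour: pushing the upper part of the flange from the barrel's side, away from the barrel, rocks the bushing up over the flange's rim; once its z is about 33 degrees above level it falls on over and stands by itself. Friction with the bench 0.5 to 0.7, so it seldom slides while it is rocked.
- slide: Fixed air slide, blue and silver, with a steel V fork lying on the bench. Origin: bench point under the axis of a bushing fully home, its flange touching both arms of the V. y axis: level, from the open mouth into the fork; push along +y. Behind: tooling plate 36 mm high from y = 56 mm; cylinder 54 mm high (fittings 76 mm), 124 mm wide, to y = 255 mm.
- mouth (a point): Point on the bench midway between the tips of the fork's arms, at y = -20 mm in the slide's frame. The arms are 12 mm high and 14 mm wide, 60 degrees between them, symmetric about the slide's y axis; their tips are 110 mm apart on the inside, 135 mm over the outside.
- standing_a: A second bushing of the same kind and size, standing on its flange; origin: centre of the flange's underside, z up. Bystander.
- standing_b: A third bushing of the same kind and size, standing on its flange; origin: centre of the flange's underside, z up. Bystander.
- pin_bin: Yellow open bin of steel spring pins, 110 (x) x 160 (y) x 50 mm high, origin under its centre. Bystander.
- wrench: Steel wrench about 170 mm long, lying flat along its own x, origin under its middle. Bystander.
There are look-alikes about, which are no part of the job. What is shaped like the fallen but yellow is not meant.

How it is judged:
At the end, for the whole second after the job is handed in: The fallen bushing stands upright on its flange (within 3.5 degrees, flange on the bench) and at rest, its axis within 6 mm of the fork's seat; the two other bushings still stand, and they, the bin and the wrench are within 20 mm of where they were (angle between each of fallen, standing_a, standing_b's own z axis and vertical below 0.06 rad and height (world z) of fallen below 0.005 m and horizontal distance between fallen and slide below 0.006 m and linear speed of fallen below 0.01 m/s and distance of each of standing_a, standing_b, pin_bin, wrench from where it was at the start of the episode below 0.02 m); the robot touches nothing.
It fails at once if the fallen bushing is picked up: its flange face centre rises more than 45 mm or its barrel end more than 80 mm above the bench (height (world z) of fallen above 0.045 m or height (world z) of fallen_end above 0.08 m).
It fails at once if a standing bushing is tipped (angle between any of standing_a, standing_b's own z axis and vertical above 0.35 rad).
It fails at once if a bystander is moved more than 20 mm (distance of any of standing_a, standing_b, pin_bin, wrench from where it was at the start of the episode above 0.02 m).
It also fails if it takes over 61 s, if anything falls off the work surface, if the arm or the gripper's body presses on something with over 40 N, if the wrist force passes 120 N, or if a joint passes its speed limit or range.

ROBOT

A 6-joint arm with a two-finger parallel gripper is mounted at the origin on the work surface. World frame = base frame: x ahead of the robot, y to its left, z up, the work surface at z = 0. Lengths are in m, angles in rad, forces in N, time in s.
With the tool pointing down it reaches from about 0.3 to 0.775 m from the base axis. Payload 14.6 kg.
Tool frame: the origin (TCP) lies midway between the tips of the shut fingers; the grasp point (between the pads) lies 19 mm behind it (tcp_to_grasp is the distance from the TCP to the grasp point, in m); z points along the fingers, y is the line along which they close (so a half turn about z gives the same grasp; the last joint's range is limited). The gripper opens to 94 mm and grips with 3 to 60 N. Pads are 16 mm wide; open, the fingers measure 119 mm over their backs; the gripper's body (75 mm by 177 mm) begins 78 mm behind the grasp point.
Start: joints at [1.253, 0.3, 1.521, -0, 1.321, -0.067], TCP at [0.136, 0.533, 0.205] pointing down, gripper open.
Joint ranges: [-3.03, 3.03], [-0.79, 2.21], [0.23, 2.52], [-1.04, 4.18], [0, 3.07], [-2.55, 2.55]. Speed limits (rad/s): [2.22, 2.22, 2.57, 3.14, 3.14, 3.14].

INTERFACE

Orientations are given as [roll, pitch, yaw] about the fixed x, y, z axes, in that order (R = Rz(yaw) Ry(pitch) Rx(roll)).
In Python, from station import * gives the robot as it stands.
- The arm moves only by the tool send_rows, never from a script. Its argument "motion" is a list of rows, each a list of 3 entries, a list of its own where there are three numbers: the shift along the tool's x, y, z in units of 0.03 m (1.0 is 0.03 m), then the turn, a rotation vector about the tool's x, y, z in units of 0.12 rad (1.0 is 0.12 rad), then the opening, from -1 (shut) to 1 (fully open). In form: [[[x, y, z], [rx, ry, rz], grip], ...]. A call has 1 to 12 rows; each row shifts and turns the commanded pose from where the row before left it, along the tool's axes as they then stand; what a row does not reach is not made up. A row lasts 1/10 s, in which the tool goes at most 50 mm and 8.59 degrees, less where a joint would pass 70% of its speed; a pose out of reach is approached as far as the arm can. A call with a number of a shift or a turn outside -1 to 1 is refused whole. A call with a gripper value outside its range is refused whole. The fingers move at their own pace and stop on an object; "squeeze" is the grip in N (left out, the last holds). Time passes only in rows, so rows that do not move let the fingers close. It gives the time, the measured TCP pose, the force, the opening and the grip force at its end, in the units of the state.
- get_obs(): the state, without advancing time (a new reading comes with each control period).
- camera(name): name is "side" or "top" or "wrist"; returns a dict with "pixels" (420x560x3 uint8, red, green, blue), "depth" (420x560 float32, m along the optical axis (not along the pixel's ray), 0 where there is no reading), "fx", "fy", "cx", "cy" (pixels), "rvec" (rotation vector, rad) and "tvec" (3), from world to camera coordinates, as OpenCV has them. Camera axes: x right, y down, z forward; pixel columns grow to the right and rows downward; lengths in m; the calibration is good to about 2 mm. A picture is of the moment at which its call begins.
- hand_in(): hands the job in; it is judged then, once.
The state is a dict: "time_s": time; "qpos": joint angles; "joint_vel": joint speeds; "tau": joint torques, N m; "ee_pos": TCP position; "eef_rot": TCP orientation; "force": force on the tool from outside, world axes, zero at the start; "moment": the same for the moment, N m; "grip_width": finger opening in m; "grip_force": force on a finger pad.
Only numpy, scipy, OpenCV 4.12 (cv2) and the standard library are available. Lean on these libraries where they do the work, as an engineer would, in place of code of your own. Each camera call takes 0.05 s, during which the arm holds its last target. There are 200 camera calls.

## Working session

There is one attempt and no reset: what is moved stays moved. The work goes in short steps, Python scripts to look and compute and a tool call to move; the robot and the scene stay as the last step left them, time stands still between calls to the robot, and variables do not carry over. Pictures are saved under pics/ and viewed, at most 10 in all, crops included, and the job is handed in when it is done.

Besides the shell and the picture viewer there is one more tool, called after "Emit:" as name(argument=value, ...) on one line, values as JSON. send_rows: Moves the arm, as the interface text tells. Its arguments: {"type":"object","properties":{"motion":{"type":"array"},"squeeze":{"type":"number"}},"required":["motion"]}

```bash
mkdir -p pics; cat > h.py <<'E'
from station import *
import numpy as np, cv2
def cloud(c):
    d=c["depth"]; v,u=np.mgrid[:d.shape[0],:d.shape[1]]
    P=np.stack([(u-c["cx"])/c["fx"]*d,(v-c["cy"])/c["fy"]*d,d],-1)
    R=cv2.Rodrigues(np.array(c["rvec"],float))[0]
    W=(P-np.array(c["tvec"]).ravel())@R; W[d<=0]=np.nan
    return W
def proj(c,p):
    K=np.array([[c["fx"],0,c["cx"]],[0,c["fy"],c["cy"]],[0,0,1.]])
    return cv2.projectPoints(np.array(p,float).reshape(-1,1,3),np.array(c["rvec"],float),np.array(c["tvec"],float),K,None)[0][:,0]
def save(n,img): cv2.imwrite("pics/"+n,cv2.cvtColor(np.ascontiguousarray(img),cv2.COLOR_RGB2BGR))
E
python3 - <<'E'
from h import *
for n in("top","side"):
    c=camera(n); save(n+"0.png",c["pixels"]); np.savez(n+"0.npz",W=cloud(c),**c)
print(get_obs())
E
```

```text
{'time_s': 0.1, 'qpos': array([ 1.25339325e+00,  3.00415159e-01,  1.52149009e+00, -3.17338165e-05,
        1.32070211e+00, -6.65775493e-02]), 'joint_vel': array([-0.00023426, -0.00033378, -0.00245097, -0.00032876, -0.00186402,
       -0.00074282]), 'tau': array([ 7.44004956e-05, -5.32637823e+01, -3.53288090e+01,  7.09232851e-02,
        2.34537944e-02, -5.73966099e-05]), 'ee_pos': array([0.1364406 , 0.53257523, 0.20495551]), 'eef_rot': array([-3.14057815e+00, -3.68365727e-05,  2.89077498e+00]), 'force': array([-0.04500616, -0.47974328, -0.76283877]), 'moment': array([ 0.02298   ,  0.0336902 , -0.03112945]), 'grip_force': 0.0, 'grip_width': 0.0936962901856202}
```

View pics/top0.png

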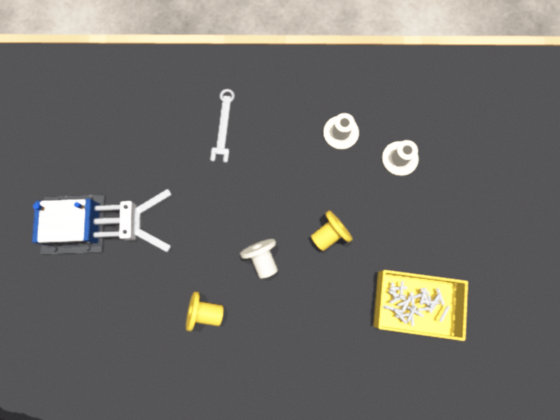

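View pics/side0.png

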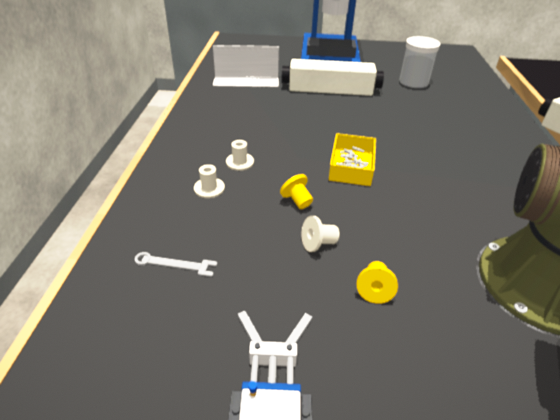

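The top picture shows three lying bushings: yellow at (205,313), yellow at (332,232) and white at (261,257). The white one fits, because yellow is excluded. Fork: tips at about (170,193) and (169,247), opening to the right.

```bash
python3 - <<'E'
from h import *
c=dict(np.load("top0.npz")); W=c["W"]; im=c["pixels"]
save("crop.png",cv2.resize(im[180:340,20:360],None,fx=2.3,fy=2.3,interpolation=cv2.INTER_CUBIC))
for n,(u,v) in dict(tip1=(169,194),tip2=(168,247),wedge=(126,220),cyl=(65,220),a=(345,122),b=(408,150),bin=(421,305),wr=(222,125),y1=(205,313),y2=(327,237),tl=(100,100),tr=(500,100),bl=(100,380)).items(): print(n,W[v,u].round(4))
def seg(s,lo):
    T=dict(np.load(s+"0.npz"));w=T["W"];p=T["pixels"].astype(int)
    white=(p.min(-1)>110)&(p.max(-1)-p.min(-1)<60)&(w[...,2]>lo)
    return w[white]
top=seg("top",.004);sd=seg("side",.004)
ctr=W[257,261,:2]
for n,X in(("top",top),("side",sd)):
    q=X[np.hypot(*(X[:,:2]-ctr).T)<.075]
    print(n,len(q),q.min(0).round(4),q.max(0).round(4),q.mean(0).round(4)); np.save("f_"+n,q)
# fit fallen
from scipy.optimize import least_squares
q=np.vstack([np.load("f_top.npy"),np.load("f_side.npy")])
t=np.radians(19)
def sdf(p,q):
    x,y,a=p; z=np.array([np.cos(t)*np.cos(a),np.cos(t)*np.sin(a),-np.sin(t)])
    r=q-[x,y,.038]; h=r@z; rho=np.linalg.norm(r-h[:,None]*z,axis=1)
    def ann(h0,h1,ri,ro):
        dx=np.abs(rho-(ri+ro)/2)-(ro-ri)/2; dy=np.abs(h-(h0+h1)/2)-(h1-h0)/2
        return np.minimum(np.maximum(dx,dy),0)+np.hypot(np.maximum(dx,0),np.maximum(dy,0))
    return np.minimum(ann(0,8e-3,.011,.0375),ann(0,.06,.011,.020))
best=min((least_squares(sdf,[*ctr,a],args=(q,),loss="soft_l1",f_scale=.002) for a in np.arange(0,6.28,.5)),key=lambda r:r.cost)
print("fallen",best.x.round(4),np.degrees(best.x[2]),np.abs(sdf(best.x,q)).mean())
# fork arms
p=im.astype(int); m=(np.abs(W[...,2]-.012)<.005)&(p.min(-1)>70)
m[:, :136]=0;m[:,175:]=0;m[:185]=0;m[255:]=0
n,l,s,_=cv2.connectedComponentsWithStats(m.astype(np.uint8))
L=[]
for i in range(1,n):
    if s[i,4]<60: continue
    X=W[l==i][:,:2]; vx,vy,x0,y0=cv2.fitLine(X.astype(np.float32),cv2.DIST_HUBER,0,.01,.01).ravel()
    d=np.array([vx,vy]);k=(X-[x0,y0])@d; print("arm",s[i],d,(x0,y0),k.min(),k.max(),[x0,y0]+k.min()*d,[x0,y0]+k.max()*d)
E
```

```text
tip1 [nan nan nan]
tip2 [0.4708 0.1338 0.0124]
wedge [0.5228 0.2187 0.0329]
cyl [0.5172 0.3339 0.0547]
a [ 0.7398 -0.2324  0.0366]
b [ 0.6775 -0.3611  0.0405]
bin [ 0.363  -0.3842  0.0031]
wr [0.7427 0.0334 0.0074]
y1 [0.3408 0.0439 0.0485]
y2 [ 0.4921 -0.1916  0.0468]
tl [ 0.8045  0.3156 -0.0025]
tr [ 0.8116 -0.5824 -0.0021]
bl [0.2055 0.2547 0.0013]
top 814 [ 0.4118 -0.0912  0.0041] [ 0.4903 -0.0177  0.0755] [ 0.4503 -0.0613  0.0455]
side 896 [ 0.4121 -0.1244  0.0041] [ 0.4914 -0.0175  0.0761] [ 0.4574 -0.0519  0.0411]
fallen [ 0.4729 -0.0512  3.5586] 203.89045197058093 0.0010287774503786348
arm [136 189  35  63 574] [0.9976488  0.06853431] (np.float32(0.5274484), np.float32(0.17360824)) -0.0669197718451093 0.06504954192012526 [0.46068599 0.16902194] [0.59234501 0.17806637]
```

View pics/crop.png

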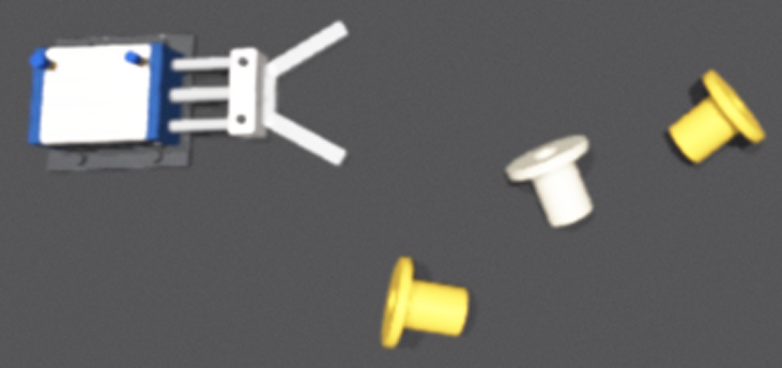

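The crop confirms that the white fallen bushing's flange faces up-left and its barrel points towards the robot. Next I'll fit the fork pose and start turning the wrist.

```bash
python3 - <<'E'
from h import *
from scipy.optimize import least_squares
Q=[]
for s in("top","side"):
    T=dict(np.load(s+"0.npz"));W=T["W"];p=T["pixels"].astype(int)
    m=(np.abs(W[...,2]-.012)<.005)&(p.min(-1)>80)&(abs(W[...,0]-.525)<.09)&(abs(W[...,1]-.165)<.05)
    q=W[m][:,:2];Q.append(q);print(s,len(q),q.min(0).round(3),q.max(0).round(3))
def res(P,q):
    x,y,a=P; e=np.array([-np.sin(a),np.cos(a)]);f=np.array([np.cos(a),np.sin(a)])
    X=np.abs((q-[x,y])@f);Y=(q-[x,y])@e
    c,s=np.cos(np.pi/6),.5   # arm: from inner tip (55,-20) going (-s,c)
    dx=X-.055;dy=Y+.020
    al=-dx*s+dy*c; ac=dx*c+dy*s
    return np.hypot(np.maximum(np.abs(ac-.007)-.007,0)+.15*np.abs(ac-.007),np.maximum(np.maximum(-al,al-.09),0))
for n,q in(("top",Q[0]),("side",Q[1]),("both",np.vstack(Q))):
    r=least_squares(res,[.52,.155,0],args=(q,),loss="soft_l1",f_scale=.002);print(n,r.x.round(4),np.degrees(r.x[2]),np.mean(r.fun))
    e=np.array([-np.sin(r.x[2]),np.cos(r.x[2])]);Y=(q-r.x[:2])@e;print(np.percentile(Y,[0,1,5,95,100]).round(4))
E
```

```text
top 661 [0.463 0.131] [0.595 0.213]
side 575 [0.463 0.133] [0.595 0.196]
top [0.5282 0.1513 0.056 ] 3.210798348856409 0.001536241013743207
[-0.0174 -0.015  -0.0104  0.0586  0.0605]
side [0.5283 0.1538 0.0725] 4.155633347477732 0.0005787469902774434
[-0.0195 -0.0168 -0.0135  0.0387  0.0422]
both [0.5283 0.1526 0.0561] 3.2159051632940296 0.00110704375576831
[-0.0187 -0.0161 -0.0119  0.0556  0.0592]
```

Emit:
send_rows(motion=[[[0,0,0],[0,0,1],0.1],[[0,0,0],[0,0,1],0.1],[[0,0,0],[0,0,1],0.1],[[0,0,0],[0,0,1],0.1],[[0,0,0],[0,0,1],0.1],[[0,0,0],[0,0,1],0.1],[[0,0,0],[0,0,1],0.1],[[0,0,0],[0,0,1],0.1],[[0,0,0],[0,0,1],0.1],[[0,0,0],[0,0,1],0.1]])

```text
time_s: 1.1
ee_pos: [0.1365, 0.5326, 0.2051]
eef_rot: [-3.141, 0.001, 1.686]
force: [0.1, 0.5, 0.2]
grip_width: 0.0518
grip_force: 0.0
```

Emit:
send_rows(motion=[[[-0.9,0.32,0],[0,0,0],0.1],[[-0.9,0.32,0],[0,0,0],0.1],[[-0.9,0.32,0],[0,0,0],0.1],[[-0.9,0.32,0],[0,0,0],0.1],[[-0.9,0.32,0],[0,0,0],0.1],[[-0.9,0.32,0],[0,0,0],0.1],[[-0.9,0.32,0],[0,0,0],0.1],[[-0.9,0.32,0],[0,0,0],0.1],[[-0.9,0.32,0],[0,0,0],0.1],[[-0.9,0.32,0],[0,0,0],0.1],[[-0.9,0.32,0],[0,0,0],0.1],[[-0.9,0.32,0],[0,0,0],0.1]])

```text
time_s: 2.3
ee_pos: [0.2899, 0.2238, 0.2054]
eef_rot: [-3.142, 0.0, 1.691]
force: [0.8, 0.9, -0.9]
grip_width: 0.0515
grip_force: 0.0
```

Emit:
send_rows(motion=[[[-0.9,0.32,0],[0,0,0],0.1],[[-0.9,0.32,0],[0,0,0],0.1],[[-0.9,0.32,0],[0,0,0],0.1],[[-0.9,0.32,0],[0,0,0],0.1],[[-0.9,0.32,0],[0,0,0],0.1],[[-0.9,0.32,0],[0,0,0],0.1],[[0,0,0],[0,0,1],0.1],[[0,0,0],[0,0,1],0.1],[[0,0,0],[0,0,1],0.1],[[0,0,0],[0,0,1],0.1],[[0,0,0],[0,0,1],0.1],[[0,0,0],[0,0,1],0.1]])

```text
time_s: 3.5
ee_pos: [0.3661, 0.0709, 0.2052]
eef_rot: [-3.141, 0.0, 0.966]
force: [-0.1, 0.0, 0.5]
grip_width: 0.0516
grip_force: 0.0
```

Emit:
send_rows(motion=[[[0,0,0],[0,0,1],0.1],[[0,0,0],[0,0,1],0.1],[[0,0,0],[0,0,1],0.1],[[0,0,0],[0,0,1],0.1],[[0,0,0],[0,0,0.6],0.1],[[0,0,0],[0,0,0],0.1]])

```text
time_s: 4.1
ee_pos: [0.3661, 0.071, 0.2053]
eef_rot: [-3.141, 0.0, 0.418]
force: [0.1, 0.3, 0.1]
grip_width: 0.0518
grip_force: 0.0
```

```bash
python3 - <<'E'
from h import *
c=camera("wrist"); save("wrist1.png",c["pixels"]);o=get_obs();print(o["ee_pos"],o["eef_rot"],o["qpos"],o["grip_width"])
c=camera("top");W=cloud(c);np.savez("top1.npz",W=W,**c)
E
```

```text
[0.36612205 0.07095002 0.20531227] [-3.14148953e+00  3.05946905e-04  4.20484586e-01] [ 9.31167433e-02 -1.08603990e-01  1.96891542e+00 -7.61261314e-07
  1.28160408e+00  1.24342872e+00] 0.051603373889713505
```

View pics/wrist1.png

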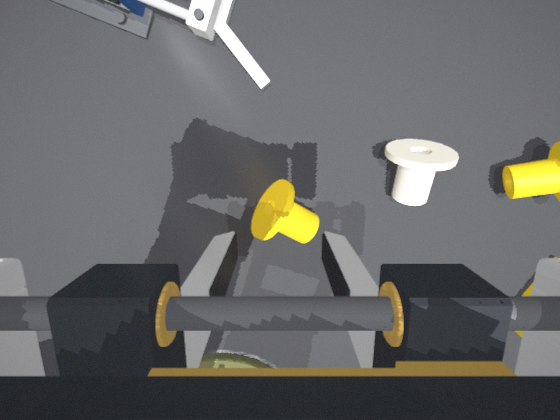

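The wrist view shows the white bushing at (420,165), its barrel lined up with the tool's x. I'll move over its barrel side.

Emit:
send_rows(motion=[[[0.04,0.86,0],[0,0,0],0.1],[[0.04,0.86,0],[0,0,0],0.1],[[0.04,0.86,0],[0,0,0],0.1],[[0.04,0.86,0],[0,0,0],0.1],[[0.04,0.86,0],[0,0,0],0.1],[[0.04,0.86,0],[0,0,0],0.1],[[0,0,0],[0,0,0],0.1]])

```text
time_s: 4.9
ee_pos: [0.4364, -0.0694, 0.2051]
eef_rot: [-3.142, 0.0, 0.419]
force: [-0.3, -0.2, -0.0]
grip_width: 0.0515
grip_force: 0.0
```

```bash
cat >> h.py <<'E'
from scipy.optimize import least_squares
from scipy.spatial.transform import Rotation as Rot
def white(c,ctr,r=.075):
    w=cloud(c);p=c["pixels"].astype(int)
    m=(p.min(-1)>110)&(p.max(-1)-p.min(-1)<60)&(w[...,2]>.003)&(np.hypot(w[...,0]-ctr[0],w[...,1]-ctr[1])<r)
    return w[m]
def sd(q,o,z):
    r=q-o; h=r@z; rho=np.linalg.norm(r-h[:,None]*z,axis=1)
    def ann(h0,h1,ri,ro):
        dx=np.abs(rho-(ri+ro)/2)-(ro-ri)/2; dy=np.abs(h-(h0+h1)/2)-(h1-h0)/2
        return np.minimum(np.maximum(dx,dy),0)+np.hypot(np.maximum(dx,0),np.maximum(dy,0))
    return np.minimum(ann(0,8e-3,.011,.0375),ann(0,.06,.011,.020))
def fitlying(q,ctr):
    t=np.radians(19)
    f=lambda p:sd(q,np.array([p[0],p[1],.038]),np.array([np.cos(t)*np.cos(p[2]),np.cos(t)*np.sin(p[2]),-np.sin(t)]))
    return min((least_squares(f,[*ctr,a],loss="soft_l1",f_scale=.002) for a in np.arange(0,6.28,.5)),key=lambda r:r.cost)
def fitup(q,ctr):
    return least_squares(lambda p:sd(q,np.array([p[0],p[1],0.]),np.array([0,0,1.])),ctr,loss="soft_l1",f_scale=.002)
E
python3 - <<'E'
from h import *
c=camera("wrist"); q=white(c,(.462,-.055)); r=fitlying(q,(.462,-.055)); print(len(q),r.x,np.degrees(r.x[2]),np.abs(r.fun).mean())
o=get_obs();R=Rot.from_euler("xyz",o["eef_rot"]); print(o["ee_pos"],o["eef_rot"])
z=r.x[2];print("origin in tool",R.inv().apply(np.array([*r.x[:2],.038])-o["ee_pos"]))
E
```

```text
10583 [ 0.47088495 -0.04774714  3.62193322] 207.52148722110587 0.15706600073920463
[ 0.43580476 -0.06826846  0.20506257] [-3.14101660e+00  7.12294715e-04  4.18670339e-01]
origin in tool [ 0.04051218 -0.00439097  0.16703631]
```

```bash
python3 - <<'E'
from h import *
c=camera("wrist"); q=white(c,(.462,-.055)); q=q[q[:,2]<.085]; r=fitlying(q,(.462,-.055)); print(len(q),r.x,np.degrees(r.x[2]),np.abs(r.fun).mean())
o=get_obs();R=Rot.from_euler("xyz",o["eef_rot"])
print("origin in tool",R.inv().apply(np.array([*r.x[:2],.038])-o["ee_pos"]))
E
```

```text
2924 [ 0.47474508 -0.05188047  3.55654445] 203.77498667007788 0.0004840255103108903
origin in tool [0.04227783 0.00175624 0.16710687]
```

Emit:
send_rows(motion=[[[0,0.06,0.9],[0,0,0],0.1],[[0,0,0.9],[0,0,0],0.1],[[0,0,0.9],[0,0,0],0.1],[[0,0,0.9],[0,0,0],0.1],[[0,0,0.9],[0,0,0],0.1],[[0,0,0.7],[0,0,0],0.1],[[0,0,0],[0,0,0],0.1],[[0,0,0],[0,0,0],0.1]])

```text
time_s: 5.8
ee_pos: [0.4365, -0.0687, 0.0501]
eef_rot: [-3.142, -0.0, 0.42]
force: [-0.7, -0.5, -0.1]
grip_width: 0.0519
grip_force: 0.0
```

Emit:
send_rows(motion=[[[0.2,0,0],[0,0,0],0.1],[[0.2,0,0],[0,0,0],0.1],[[0.2,0,0],[0,0,0],0.1],[[0.15,0,0],[0,0,0],0.1],[[0.15,0,0],[0,0,0],0.1],[[0.15,0,0],[0,0,0],0.1],[[0.15,0,0],[0,0,0],0.1],[[0.15,0,0],[0,0,0],0.1],[[0,0,0],[0,0,0],0.1]])

```text
time_s: 6.7
ee_pos: [0.4739, -0.0525, 0.0494]
eef_rot: [3.142, -0.0, 0.419]
force: [-0.2, -0.0, 0.2]
grip_width: 0.0517
grip_force: 0.2
```

```bash
python3 - <<'E'
from h import *
c=camera("side");o=get_obs();print(o["ee_pos"],o["force"])
u,v=proj(c,[.475,-.05,.03])[0].astype(int);save("s2.png",cv2.resize(c["pixels"][v-70:v+70,u-90:u+90],None,fx=4,fy=4))
E
```

```text
[ 0.47359252 -0.05261438  0.04934934] [-0.93364473 -0.06841862  1.19375411]
```

View pics/s2.png

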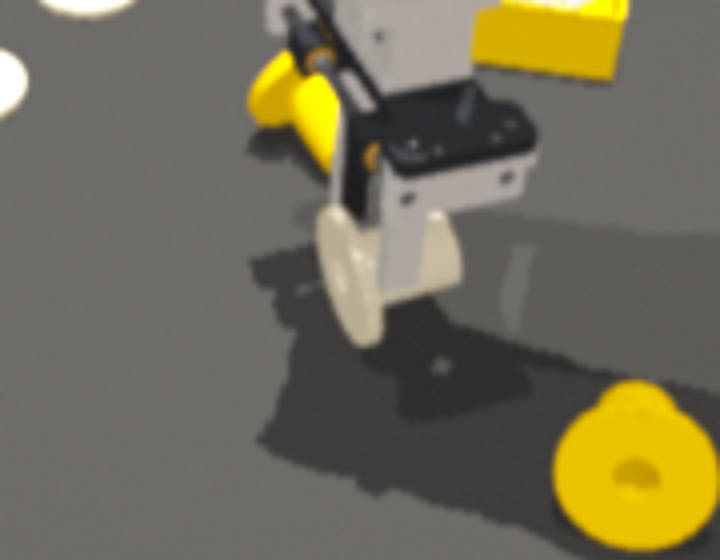

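The bushing is rocking up as planned: the barrel is rising between the fingers, with the flange at (350,275). I'll continue.

Emit:
send_rows(motion=[[[0.12,0,0],[0,0,0],0.1],[[0.12,0,0],[0,0,0],0.1],[[0.12,0,0],[0,0,0],0.1],[[0.12,0,0],[0,0,0],0.1],[[0.12,0,0],[0,0,0],0.1],[[0.12,0,0],[0,0,0],0.1],[[0,0,0],[0,0,0],0.1],[[0,0,0],[0,0,0],0.1],[[0,0,0],[0,0,0],0.1]])

```text
time_s: 7.65
ee_pos: [0.4931, -0.044, 0.0494]
eef_rot: [-3.142, 0.0, 0.419]
force: [-0.4, -0.3, 0.7]
grip_width: 0.0517
grip_force: 0.0
```

```bash
python3 - <<'E'
from h import *
c=camera("side");o=get_obs();print(o["ee_pos"],o["force"])
u,v=proj(c,[.49,-.05,.03])[0].astype(int);save("s3.png",cv2.resize(c["pixels"][v-70:v+70,u-90:u+90],None,fx=4,fy=4))
E
```

```text
[ 0.49311895 -0.04395606  0.04943965] [ 0.37329161 -0.27864438  0.62493173]
```

View pics/s3.png

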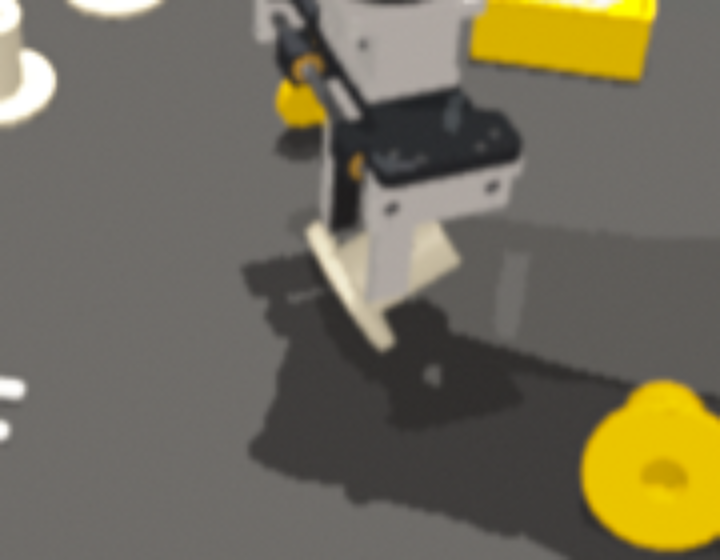

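It is at about 30°, just short of the tipping point.

Emit:
send_rows(motion=[[[0.1,0,0],[0,0,0],0.1],[[0.1,0,0],[0,0,0],0.1],[[0.1,0,0],[0,0,0],0.1],[[0.1,0,0],[0,0,0],0.1],[[0.1,0,0],[0,0,0],0.1],[[0,0,0],[0,0,0],0.1],[[0,0,0],[0,0,0],0.1],[[0,0,0],[0,0,0],0.1],[[0,0,0],[0,0,0],0.1]])

```text
time_s: 8.6
ee_pos: [0.5069, -0.0379, 0.0495]
eef_rot: [3.142, -0.0, 0.419]
force: [-0.5, 0.1, -0.0]
grip_width: 0.0516
grip_force: 0.0
```

```bash
python3 - <<'E'
from h import *
c=camera("side");o=get_obs();print(o["ee_pos"],o["force"])
u,v=proj(c,[.5,-.04,.03])[0].astype(int);save("s4.png",cv2.resize(c["pixels"][v-70:v+70,u-90:u+90],None,fx=4,fy=4))
for n in("side","top"):
    q=white(camera(n),(.519,-.031),.07);q=q[q[:,2]<.09];r=fitup(q,(.519,-.031));print(n,len(q),r.x,np.median(np.abs(r.fun)))
E
```

```text
[ 0.5068848  -0.03787946  0.04948848] [ 0.24744811 -0.54695722  0.31161228]
side 1103 [ 0.51919889 -0.03200596] 0.0017524239954139556
top 0 [ 0.519 -0.031] nan
  return _methods._mean(a, axis=axis, dtype=dtype,
  ret = ret.dtype.type(ret / rcount)
```

View pics/s4.png

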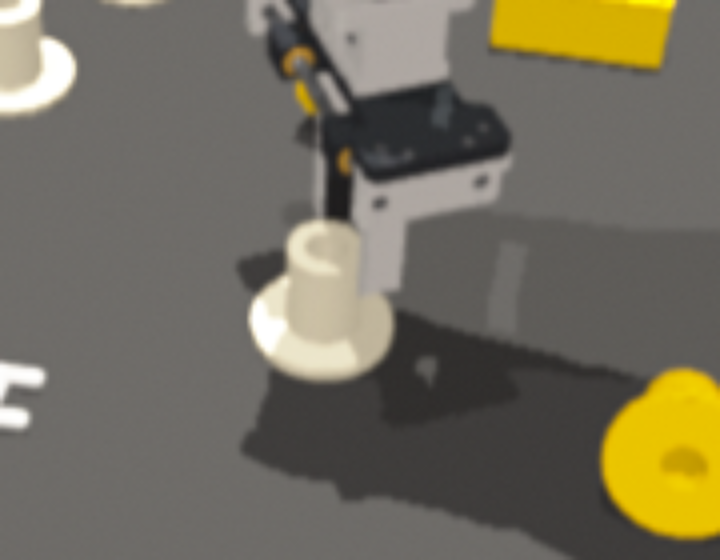

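The bushing stands upright at about (0.519, -0.032), seen at (325,310) in the crop. I'll lift clear, turn to the push direction and come down behind it.

Emit:
send_rows(motion=[[[0,0,-0.9],[0,0,0],0.1],[[0,0,-0.9],[0,0,0],0.1],[[0,0,-0.9],[0,0,0],0.1],[[0,0,0],[0,0,-1],0.1],[[0,0,0],[0,0,-1],0.1],[[0,0,0],[0,0,-1],0.1],[[0,0,0],[0,0,-1],0.1],[[0,0,0],[0,0,-1],-0.15],[[0,0,0],[0,0,-1],-0.15],[[0,0,0],[0,0,-1],-0.15],[[0,0,0],[0,0,-1],-0.15],[[0,0,0],[0,0,-1],-0.15]])

```text
time_s: 9.95
ee_pos: [0.5069, -0.0378, 0.1305]
eef_rot: [3.142, 0.0, 1.504]
force: [-0.2, -0.2, -0.3]
grip_width: 0.0397
grip_force: 0.0
```

Emit:
send_rows(motion=[[[-0.7,0.13,0],[0,0,-0.2],-0.15],[[-0.7,0.13,0],[0,0,0],-0.15],[[-0.6,0.13,0],[0,0,0],-0.15],[[0,0,0],[0,0,0],-0.15],[[0,0,0],[0,0,0],-0.15]])

```text
time_s: 10.45
ee_pos: [0.5151, -0.0982, 0.1303]
eef_rot: [-3.141, -0.0, 1.522]
force: [-0.8, 0.3, 0.1]
grip_width: 0.0399
grip_force: 0.0
```

```bash
python3 - <<'E'
from h import *
o=get_obs();print(o["ee_pos"],o["eef_rot"],o["grip_width"])
for n in("side","top","wrist"):
    q=white(camera(n),(.519,-.031),.065);q=q[q[:,2]<.07]
    if len(q): r=fitup(q,(.519,-.031));print(n,len(q),r.x,np.median(np.abs(r.fun)))
E
```

```text
[ 0.51505692 -0.09822284  0.13032631] [-3.14129456e+00 -1.62541359e-04  1.52208987e+00] 0.039878058481370444
side 989 [ 0.52056666 -0.03257086] 0.0012104590605383405
wrist 4557 [ 0.52254009 -0.03207668] 0.0005766365606378427
```

Emit:
send_rows(motion=[[[0,0.1,0.8],[0,0,0],-0.15],[[0,0,0.8],[0,0,0],-0.15],[[0,0,0.8],[0,0,0],-0.15],[[0,0,0.8],[0,0,0],-0.15],[[0,0,0.6],[0,0,0],-0.15],[[0,0,0.2],[0,0,0],-0.15],[[0,0,0.1],[0,0,0],-0.15],[[0,0,0.05],[0,0,0],-0.15],[[0,0,0],[0,0,0],-0.15]])

```text
time_s: 11.5
ee_pos: [0.5186, -0.0985, 0.0066]
eef_rot: [3.141, 0.0, 1.523]
force: [1.0, -0.1, 0.6]
grip_width: 0.0398
grip_force: 0.0
```

Emit:
send_rows(motion=[[[0.3,0,0],[0,0,0],-0.15],[[0.3,0,0],[0,0,0],-0.15],[[0.2,0,0],[0,0,0],-0.15],[[0.15,0,0],[0,0,0],-0.15],[[0.15,0,0],[0,0,0],-0.15],[[0.2,0,0],[0,0,0],-0.15],[[0.2,0,0],[0,0,0],-0.15],[[0.2,0,0],[0,0,0],-0.15],[[0.2,0,0],[0,0,0],-0.15],[[0.2,0,0],[0,0,0],-0.15],[[0,0,0],[0,0,0],-0.15]])

```text
time_s: 12.6
ee_pos: [0.5212, -0.0348, 0.0059]
eef_rot: [-3.141, -0.0, 1.523]
force: [-0.9, -0.3, 0.0]
grip_width: 0.04
grip_force: 0.0
```

```bash
cat > m.py <<'E'
from h import *
import sys
o=get_obs();R=Rot.from_euler("xyz",o["eef_rot"]);p=o["ee_pos"];print(p,o["eef_rot"],o["force"])
g=p+R.apply([.04,0,0])
for n in("side","wrist"):
    q=white(camera(n),g[:2],.045);q=q[(q[:,2]<.07)&(q[:,2]>.014)]
    if len(q)>50: r=fitup(q,g[:2]);print(n,len(q),r.x.round(4),np.median(np.abs(r.fun)),"in tool",R.inv().apply([*(r.x-p[:2]),0]).round(4),"to seat",(np.array([.5283,.1526])-r.x).round(4))
E
python3 m.py
```

```text
[ 0.52123384 -0.03483912  0.0059119 ] [-3.14145649e+00 -1.28518779e-04  1.52347842e+00] [-0.87341048 -0.33482442  0.03205262]
side 718 [0.5218 0.0036] 0.0015330153490755276 in tool [ 0.0384 -0.0012  0.    ] to seat [0.0065 0.149 ]
wrist 8416 [0.5237 0.0016] 0.0013648971449306546 in tool [0.0366 0.0007 0.    ] to seat [0.0046 0.151 ]
```

The push is stable. Continuing towards the fork.

Emit:
send_rows(motion=[[[0.2,0,0],[0,0,0],-0.15],[[0.2,0,0],[0,0,0],-0.15],[[0.2,0,0],[0,0,0],-0.15],[[0.2,0,0],[0,0,0],-0.15],[[0.2,0,0],[0,0,0],-0.15],[[0.2,0,0],[0,0,0],-0.15],[[0.2,0,0],[0,0,0],-0.15],[[0.2,0,0],[0,0,0],-0.15],[[0.2,0,0],[0,0,0],-0.15],[[0.2,0,0],[0,0,0],-0.15],[[0.2,0,0],[0,0,0],-0.15],[[0.2,0,0],[0,0,0],-0.15]])

```text
time_s: 13.9
ee_pos: [0.5247, 0.0368, 0.006]
eef_rot: [-3.142, 0.0, 1.523]
force: [0.8, 0.1, -0.4]
grip_width: 0.0403
grip_force: 0.2
```

Emit:
send_rows(motion=[[[0.2,0,0],[0,0,0],-0.15],[[0.2,0,0],[0,0,0],-0.15],[[0.2,0,0],[0,0,0],-0.15],[[0.2,0,0],[0,0,0],-0.15],[[0.2,0,0],[0,0,0],-0.15],[[0.2,0,0],[0,0,0],-0.15],[[0.2,0,0],[0,0,0],-0.15],[[0.2,0,0],[0,0,0],-0.15],[[0,0,0],[0,0,0],-0.15],[[0,0,0],[0,0,0],-0.15]])

```text
time_s: 14.9
ee_pos: [0.527, 0.0844, 0.0059]
eef_rot: [3.142, -0.0, 1.523]
force: [0.3, -0.1, 0.3]
grip_width: 0.04
grip_force: 0.0
```

```bash
python3 m.py; python3 - <<'E'
from h import *
c=camera("side");save("s5.png",cv2.resize(c["pixels"][220:400,180:380],None,fx=3,fy=3))
E
```

```text
[0.52700602 0.08438312 0.00593896] [ 3.14158992e+00 -4.26381765e-05  1.52305052e+00] [ 0.25404433 -0.05528133  0.29804266]
side 889 [0.5276 0.1237] 0.0015264225516157526 in tool [ 0.0393 -0.0013  0.    ] to seat [0.0007 0.0289]
wrist 8380 [0.5294 0.1216] 0.0013779338145230753 in tool [0.0373 0.0007 0.    ] to seat [-0.0011  0.031 ]
```

View pics/s5.png

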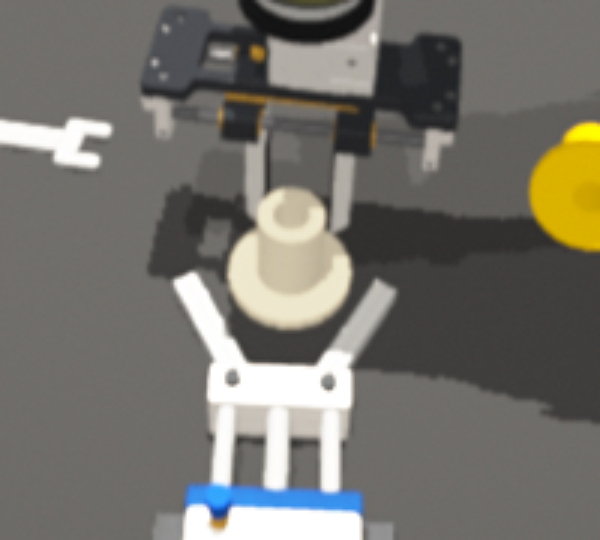

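The bushing is upright and centred in the mouth of the V, with its flange at (290,275) between the arms. About 29 mm remain, so I'll go slowly and watch the force.

Emit:
send_rows(motion=[[[0.12,0,0],[0,0,0],-0.15],[[0.12,0,0],[0,0,0],-0.15],[[0.12,0,0],[0,0,0],-0.15],[[0.12,0,0],[0,0,0],-0.15],[[0.12,0,0],[0,0,0],-0.15],[[0.1,0,0],[0,0,0],-0.15],[[0.1,0,0],[0,0,0],-0.15],[[0,0,0],[0,0,0],-0.15]])

```text
time_s: 15.85
ee_pos: [0.5282, 0.1086, 0.006]
eef_rot: [3.142, -0.0, 1.523]
force: [-0.4, 0.5, -0.3]
grip_width: 0.0399
grip_force: 0.0
```

Emit:
send_rows(motion=[[[0.05,0,0],[0,0,0],-0.15],[[0.05,0,0],[0,0,0],-0.15],[[0,0,0],[0,0,0],-0.15]])

```text
time_s: 16.15
ee_pos: [0.5283, 0.1113, 0.0059]
eef_rot: [-3.142, -0.0, 1.523]
force: [0.7, 0.1, 0.4]
grip_width: 0.0399
grip_force: 0.1
```

```bash
python3 m.py
```

```text
[0.52830218 0.11134744 0.00593598] [-3.14156214e+00 -5.23586818e-05  1.52277959e+00] [0.69666973 0.09157897 0.41477929]
side 958 [0.5289 0.1498] 0.0013360129667376718 in tool [ 0.0384 -0.0012  0.    ] to seat [-0.0006  0.0028]
wrist 8328 [0.5307 0.1479] 0.0012719490046568943 in tool [0.0366 0.0007 0.    ] to seat [-0.0024  0.0047]
```

Emit:
send_rows(motion=[[[0.04,0,0],[0,0,0],-0.15],[[0.04,0,0],[0,0,0],-0.15],[[0,0,0],[0,0,0],-0.15]])

```text
time_s: 16.55
ee_pos: [0.5284, 0.1137, 0.0059]
eef_rot: [-3.142, 0.0, 1.523]
force: [1.2, -0.8, -0.3]
grip_width: 0.0396
grip_force: 0.4
```

Emit:
send_rows(motion=[[[0.04,0,0],[0,0,0],-0.15],[[0,0,0],[0,0,0],-0.15]])

```text
time_s: 16.75
ee_pos: [0.5282, 0.1146, 0.0059]
eef_rot: [-3.141, 0.001, 1.523]
force: [-2.1, -4.5, 1.4]
grip_width: 0.0398
grip_force: 2.1
```

```bash
python3 m.py
```

```text
[0.52824794 0.11459759 0.00585188] [-3.14096399e+00  5.74970054e-04  1.52287669e+00] [-2.13107134 -4.48045823  1.44930024]
side 974 [0.5289 0.1522] 0.0014838902846624202 in tool [ 0.0376 -0.0012 -0.    ] to seat [-0.0006  0.0004]
wrist 8413 [0.5306 0.1505] 0.001294559282111786 in tool [ 0.036   0.0007 -0.    ] to seat [-0.0023  0.0021]
```

Emit:
send_rows(motion=[[[0.03,0,0],[0,0,0],-0.15],[[0,0,0],[0,0,0],-0.15]])

```text
time_s: 17.05
ee_pos: [0.5281, 0.1151, 0.0058]
eef_rot: [-3.141, 0.001, 1.523]
force: [-2.5, -8.0, 2.3]
grip_width: 0.0403
grip_force: 3.9
```

Emit:
send_rows(motion=[[[0.03,0,0],[0,0,0],-0.15],[[0,0,0],[0,0,0],-0.15]])

```text
time_s: 17.25
ee_pos: [0.528, 0.1156, 0.0057]
eef_rot: [-3.14, 0.002, 1.523]
force: [-4.5, -11.7, 2.2]
grip_width: 0.0399
grip_force: 5.8
```

```bash
python3 m.py
```

```text
[0.52800397 0.11561477 0.00574295] [-3.14000104e+00  1.71563666e-03  1.52274735e+00] [ -4.54738097 -11.7411993    2.20788338]
side 1001 [0.5287 0.1528] 0.0014274785557087527 in tool [ 0.0371 -0.0011 -0.0001] to seat [-0.0004 -0.0002]
wrist 8468 [0.5305 0.1511] 0.0012722026782393085 in tool [ 0.0355  0.0008 -0.0001] to seat [-0.0022  0.0015]
```

The force is rising steadily at 12 N with the bushing at the seat, so it's home. I'll back off, lift and check.

Emit:
send_rows(motion=[[[-0.1,0,0],[0,0,0],-0.15],[[-0.3,0,0],[0,0,0],-0.15],[[-0.8,0,0],[0,0,0],-0.15],[[-0.8,0,0],[0,0,0],-0.15],[[0,0,-0.9],[0,0,0],-0.15],[[0,0,-0.9],[0,0,0],-0.15],[[0,0,-0.9],[0,0,0],-0.15],[[0,0,-0.9],[0,0,0],-0.15],[[-0.9,0,-0.9],[0,0,0],-0.15],[[-0.9,0,0],[0,0,0],-0.15],[[-0.9,0,0],[0,0,0],-0.15],[[0,0,0],[0,0,0],-0.15]])

```text
time_s: 18.55
ee_pos: [0.5218, -0.0267, 0.1412]
eef_rot: [3.141, 0.0, 1.52]
force: [0.4, -0.2, 0.2]
grip_width: 0.0401
grip_force: 0.0
```

```bash
python3 - <<'E'
from h import *
for n in("side","top"):
    c=camera(n);q=white(c,(.5283,.1526),.045);q=q[(q[:,2]<.075)&(q[:,2]>.016)];r=fitup(q,(.528,.152));print(n,len(q),r.x,np.median(np.abs(r.fun)))
    if n=="side":save("s6.png",cv2.resize(c["pixels"][140:400,120:400],None,fx=2,fy=2))
E
```

```text
side 706 [0.52860971 0.15323672] 0.000658281083722739
top 0 [0.528 0.152] nan
  return _methods._mean(a, axis=axis, dtype=dtype,
  ret = ret.dtype.type(ret / rcount)
```

View pics/s6.png

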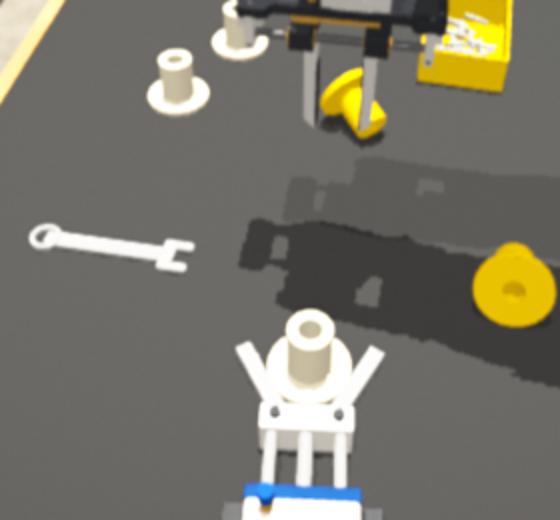

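The bushing stands upright in the V at (310,365), with its flange touching both arms. The other objects are where they were and the gripper is clear.

```bash
python3 -c "
from station import *
print(hand_in())"
```

```text
the job is handed in; nothing more can be done
None
```

The fallen white bushing stands upright on its flange, measured within about 1 mm of my estimate of the fork's seat; the other bushings, bin and wrench look unmoved, and the job is handed in (no verdict came back).

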